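# Index the microscope's dish arm to its viewing notch

### The arm

A 6-joint arm with a two-finger parallel gripper is mounted at the origin on the work surface. World frame = base frame: x ahead of the robot, y to its left, z up, the work surface at z = 0. Lengths are in m, angles in rad, forces in N, time in s.
With the tool pointing down it reaches from about 0.4 to 0.825 m from the base axis. Payload 7 kg.
Tool frame: the origin (TCP) lies on the centre line of the jaws, within the pads' length; the fingertips stand tip_reach ahead of it and the grasp point (between the pads) is the TCP (tip_reach is the distance from the TCP to the fingertips, in m); z points along the fingers, y is the line along which they close (so a half turn about z gives the same grasp; the last joint's range is limited). The gripper opens to 88 mm and grips with 3 to 60 N. Pads are 19 mm wide; open, the fingers measure 130 mm over their backs; the gripper's body (78 mm by 193 mm) begins 47 mm behind the grasp point.
Start: joints at [1.411, 0.359, 0.012, 0, -1.224, -0.288], TCP at [0.292, 0.608, 0.246] pointing down, gripper open.
Joint ranges: [-3.07, 3.07], [-1.43, 2.12], [-1.02, 1.25], [-3.03, 1.67], [-3.05, -0], [-3.03, 3.03]. Speed limits (rad/s): [2.39, 2.39, 3.01, 3.14, 3.14, 3.14].

### API

Orientations are given as [roll, pitch, yaw] about the fixed x, y, z axes, in that order (R = Rz(yaw) Ry(pitch) Rx(roll)).
In Python, from station import get_state, grab_frame, calibration, job_done, find_in, mark_of, tip_reach gives the robot as it stands.
- The arm moves only by the shell command python3 -m handwheel 'ROWS' [OPENING] [FORCE]. ROWS is JSON, a list of rows, each an object with "delta_pos": the shift along the world's x, y, z in units of 30 mm (1.0 is 30 mm), a list of three; "dr": the turn, a rotation vector about the world's x, y, z in degrees, a list of three. In form: [{"delta_pos": [tx, ty, tz], "dr": [rx, ry, rz]}, ...]. A call has 1 to 10 rows; each row shifts and turns the commanded pose from where the row before left it; what a row does not reach is not made up. A row lasts 1/10 s, in which the tool goes at most 50 mm and 8.59 degrees, less where a joint would pass 70% of its speed; a pose out of reach is approached as far as the arm can. A call is refused whole if a number of a shift passes 1 or a number of a turn 8.59, either way. A call with a gripper value outside its range is refused whole. OPENING is the closure, from -1 (fully open) to 1 (shut), set as the call begins (- or left out, the last holds). The fingers move at their own pace and stop on an object; FORCE is the grip in N (left out, the last holds). Time passes only in rows, so rows that do not move let the fingers close. It gives the time, the measured TCP pose, the force, the opening and the grip force at its end, in the units of the state.
- get_state(): the state, without advancing time (a new reading comes with each control period).
- grab_frame(name): name is "side" or "top" or "wrist"; returns the picture (420x560x3 uint8, red, green, blue); there is no depth.
- calibration(name): a dict with "fx", "fy", "cx", "cy" (pixels), "extrinsics" (4x4, takes a point from world to camera coordinates). Camera axes: x right, y down, z forward; pixel columns grow to the right and rows downward; lengths in m; the calibration is good to about 2 mm. The wrist camera is an equidistant fisheye: a pixel r from the principal point sees the ray r / f radians off the axis. A picture is of the moment at which its call begins: read the wrist's pose just before it. calibration takes no time and is no camera call; for the wrist camera it gives the pose at the moment of the call.
- job_done(): hands the job in; it is judged then, once.
Trained networks look in the newest picture that a camera, given by its name, has taken for a name from the list of things; names that differ only in an ending like _2 or _b are one class to them, and where a whole thing is asked for, a point or a joint stands for the part that bears it (a point fixed in the world has none). Each returns a list of dicts, best first, with "conf" (0 to 1); they miss things now and then, are a little off and sometimes report something else, mostly with a low value. They report only what shows in the picture. A call takes as long as a camera call. They do not tell look-alikes from the thing itself.
- find_in(camera, query): "location" ([column, row] in pixels, amid what is visible of it).
- mark_of(camera, query): "location" ([column, row] in pixels: a listed point, or the origin of a listed thing).
The state is a dict: "t": time; "q": joint angles; "qd": joint speeds; "joint_efforts": joint torques, N m; "eef_pos": TCP position; "ee_rot": TCP orientation; "force": force on the tool from outside, world axes, zero at the start; "moment": the same for the moment, N m; "width": finger opening in m; "gripper_force": force on a finger pad.
Only numpy, scipy, OpenCV 4.12 (cv2) and the standard library are available. Lean on these libraries where they do the work, as an engineer would, in place of code of your own. Each camera call takes 0.05 s, during which the arm holds its last target. There are 200 camera calls.

### The job

Swing the sample dish in under the microscope: pull the spring ring on the swing arm up out of its notch, turn the arm clockwise (seen from above) to the next notch, and let the pin drop fully home there so that the arm is locked. The next notch is on an adjustable stop, so feel for it gently and never force the arm sideways against the pin. Keep the dish lying in its carrier and leave the other things where they are.

Things in the scene. Friction and masses are not known exactly. Their poses are not given: they have to be found in the camera images.
- stand: Fixed microscope stand: white base plate 310 x 430 mm, its top 20 mm above the table. Origin on the swing arm's vertical pivot axis at table level; x away from the robot at yaw 0, z up. The plate spans x -150 to 160, y -100 to 330 mm here. Column radius 16 mm at (115, 275), 380 mm high. The ring starts at polar angle 204 deg (counter-clockwise from +x), 110 mm from the axis.
- pivot (a point): Point on the swing arm's vertical pivot axis, 50 mm above the table.
- objective (a point): Centre of the underside of the microscope head, 165 mm above the table; the head has radius 41 mm and its camera reaches 400 mm. The dish comes to rest below it.
- first_notch (a point): Middle of the first notch, at the top (34 mm above the table) of the flat steel index rail, 22 mm wide, that curves under the ring's path, 110 mm from the pivot axis. The fixed rail runs on clockwise to about 0.47 rad, then goes on as the adjustable stop, a slide 1.5 mm lower which carries the next notch and runs on past it to the end of the arm's range. Both notches are 12 mm long along the path.
- swing_arm (a joint): Angle (rad) of the flat aluminium bell-crank arm (legs 24 mm wide, upper face 50 mm above the table, light friction): 0 in the first notch, growing clockwise seen from above; range -0.08 to 1.00. The next notch is nominally at 0.75, but its stop is clamped anywhere from 0.59 to 0.91. In a notch the pin has 1.5 mm play to each side (0.014 rad).
- ring (a point): Centre of the upright steel pull ring atop the plunger: outer diameter 38, bar 10, hole 18 mm; centre 100 mm above the table with the pin home. Its flat plane is vertical and holds the radial line from the pivot, so it is pinched across its 10 mm thickness, along its travel. Below is the barrel, radius 11 mm, top 72 mm above the table. It turns with the arm only. Frame: x radially out, z up.
- plunger (a joint): Lift (m) of ring and pin against the spring: 0 fully home, 0.010 at the upper stop; spring 5 N at 0, 10 N at 0.010, pulling down. The pin clears the first notch above 0.006; it reads 0.006 riding on the fixed rail, 0.0045 on the stop, and falls to 0 by itself over the next notch if the ring is not held up (fingers loose round the ring can still push it along).
- pin: Steel index pin below the ring, 9 mm diameter, moving with it; low friction on the rail. Origin on the pin's axis, 12 mm above its lower end. More than 30 N on it, sideways or pressed down on the rail, damages it.
- carrier (a point): Centre of the inner floor of the dish carrier, an aluminium cup of inner radius 35 mm with a 9 mm high wall, at the other end of the swing arm, 190 mm from the pivot axis and 53 mm above the table.
- dish: Loose clear glass sample dish, 60 mm diameter, 14 mm high, lying in the carrier; origin at the centre of its underside.
- vial: Bystander: amber screw-cap vial, 22 mm diameter, 45 mm high, standing on the base plate; origin at its underside.
- tweezers: Bystander: steel tweezers 110 mm long lying on the base plate; origin under the middle.
- petri_stack: Bystander: stack of three petri dishes, 90 mm diameter, 45 mm high, on the table; origin at its underside.
- counter: Bystander: round steel tally counter, 48 mm diameter, 30 mm high, on the table; origin at its underside.
- jar: Bystander: white plastic jar, 56 mm diameter, 85 mm high, on the table; origin at its underside.
- pen: Bystander: pen, 130 mm long, lying on the clipboard; origin under the middle.
Not all that is in view belongs to the job. Of the things like the dish, leave any that is orange; of the rest the smaller one is meant.

How it is judged:
By the outcome, as a careful person would: the job done as asked, in the order asked, and still so for the second after the job is handed in, with the robot touching nothing.
It also fails if it takes over 48 s, if anything falls off the work surface, if the arm or the gripper's body presses on something with over 40 N, if the wrist force passes 120 N, or if a joint passes its speed limit or range.

## Working session

There is one attempt and no reset: what is moved stays moved. The work goes in short steps, Python scripts to look and compute and a shell command to move; the robot and the scene stay as the last step left them, time stands still between calls to the robot, and variables do not carry over. Pictures are saved under pics/ and viewed, at most 10 in all, crops included, and the job is handed in when it is done.

```bash
mkdir -p pics; ls
python3 - <<'E'
from station import *
import cv2,numpy as np
s=get_state();print({k:np.round(v,3).tolist() for k,v in s.items()},tip_reach)
for c in ["top","side"]:
    im=grab_frame(c);cv2.imwrite(f"pics/{c}0.png",cv2.cvtColor(im,cv2.COLOR_RGB2BGR))
    for q in ["ring","pivot","first_notch","carrier","objective","dish","stand"]:
        print(c,q,[(np.round(d["location"]).tolist(),round(d["conf"],2)) for d in mark_of(c,q)][:4])
a=cv2.imread("pics/top0.png");b=cv2.imread("pics/side0.png")
E
```

```text
pics
{'t': 0.0, 'q': [1.411, 0.359, 0.011, -0.0, -1.224, -0.288], 'qd': [0.002, -0.001, 0.0, 0.001, -0.001, -0.0], 'joint_efforts': [-0.0, -58.273, 29.305, 6.997, 0.007, -0.0], 'eef_pos': [0.292, 0.608, 0.245], 'ee_rot': [3.14, -0.0, -0.448], 'force': [0.505, 0.424, 0.586], 'moment': [-0.042, 0.019, 0.018], 'gripper_force': 0.0, 'width': 0.088} 0.019
top ring [([249.0, 232.0], 0.62)]
top pivot [([235.0, 194.0], 0.7), ([161.0, 226.0], 0.29)]
top first_notch [([251.0, 237.0], 0.89), ([234.0, 198.0], 0.21)]
top carrier [([161.0, 226.0], 0.56)]
top objective [([146.0, 159.0], 0.59)]
top dish [([162.0, 226.0], 0.6), ([132.0, 291.0], 0.59), ([224.0, 154.0], 0.33)]
top stand [([237.0, 191.0], 0.85)]
side ring [([254.0, 218.0], 0.52)]
side pivot [([282.0, 203.0], 0.63), ([308.0, 218.0], 0.58)]
side first_notch [([256.0, 229.0], 0.74)]
side carrier [([229.0, 177.0], 0.93)]
side objective [([271.0, 129.0], 0.74)]
side dish [([229.0, 181.0], 0.84), ([189.0, 218.0], 0.61), ([170.0, 182.0], 0.6)]
side stand [([281.0, 217.0], 0.63)]
```

View pics/top0.png

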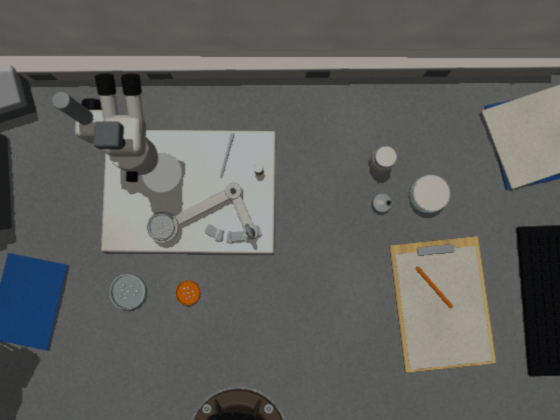

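View pics/side0.png

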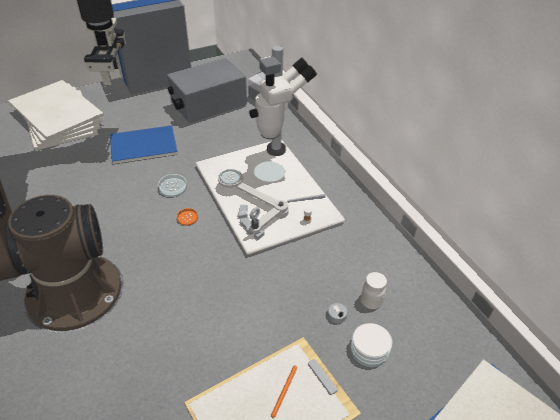

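Top view: the arm pivots at (235,191), with the ring at (251,232), the carrier and dish at (162,227), and the rail pieces at (213–240,236). Dish candidates are the one in the carrier (162,227), a bigger clear one on the table (128,292) and an orange one (188,293). I choose the smaller clear one in the carrier, so its ring at (251,232) is the one to pull. Side view agrees, with the ring at about (254,218).

```bash
cat > h.py <<'E'
from station import *
import numpy as np,cv2
def ray(c,uv,K=None):
    K=K or calibration(c);E=np.array(K["extrinsics"]);R,t=E[:3,:3],E[:3,3]
    x=(uv[0]-K["cx"])/K["fx"];y=(uv[1]-K["cy"])/K["fy"]
    if c=="wrist":
        r=np.hypot(x,y);d=np.array([x/r*np.sin(r),y/r*np.sin(r),np.cos(r)]) if r>1e-9 else np.array([0,0,1.])
    else: d=np.array([x,y,1.])
    return -R.T@t,R.T@d
def atz(c,uv,z,K=None):
    o,d=ray(c,uv,K);return o+d*(z-o[2])/d[2]
E
python3 - <<'E'
from h import *
Z=dict(ring=.1,pivot=.05,first_notch=.034,carrier=.053,objective=.165)
for c in ["top","side"]:
    im=grab_frame(c)
    for q in Z:
        for d in mark_of(c,q)[:2]: print(c,q,round(d["conf"],2),np.round(d["location"],1),np.round(atz(c,d["location"],Z[q]),3))
    # plate corners
print({k:np.round(v,2) for k,v in calibration("top").items()})
for uv in [(105,131),(274,131),(273,254),(103,252)]: print(uv,np.round(atz("top",uv,.02),3))
a=cv2.imread("pics/top0.png")[140:270,95:285];b=cv2.imread("pics/side0.png")[150:250,190:350]
cv2.imwrite("pics/crop.png",np.vstack([cv2.resize(a,(570,390),interpolation=2)]))
E
```

```text
top ring 0.4 [250.2 229.2] [ 0.498 -0.037  0.1  ]
top ring 0.37 [252.1 235.7] [ 0.483 -0.042  0.1  ]
top pivot 0.82 [230.3 192.5] [0.591 0.015 0.05 ]
top first_notch 0.72 [430.9 283.8] [ 0.368 -0.468  0.034]
top first_notch 0.57 [251.1 236.2] [ 0.486 -0.034  0.034]
top carrier 0.95 [163.6 227.2] [0.508 0.175 0.053]
top objective 0.73 [144.4 157.4] [0.655 0.192 0.165]
side ring 0.66 [254.2 217.2] [ 0.487 -0.051  0.1  ]
side pivot 0.83 [281.6 204.6] [0.599 0.008 0.05 ]
side pivot 0.36 [373.5 301.3] [ 0.648 -0.39   0.05 ]
side first_notch 0.94 [252.3 227.6] [ 0.492 -0.025  0.034]
side carrier 0.88 [229.8 176.1] [0.512 0.184 0.053]
side objective 0.91 [268. 129.] [0.653 0.211 0.165]
side objective 0.54 [305.1 197.1] [ 0.611 -0.1    0.165]
{'fx': np.float64(488.67), 'fy': np.float64(488.67), 'cx': np.float64(280.83), 'cy': np.float64(211.64), 'extrinsics': array([[-0.01, -1.  , -0.01, -0.1 ],
       [-1.  ,  0.01, -0.1 ,  0.55],
       [ 0.1 ,  0.01, -1.  ,  1.18],
       [ 0.  ,  0.  ,  0.  ,  1.  ]])}
(105, 131) [0.755 0.337 0.02 ]
(274, 131) [ 0.751 -0.091  0.02 ]
(273, 254) [ 0.442 -0.087  0.02 ]
(103, 252) [0.449 0.333 0.02 ]
```

View pics/crop.png

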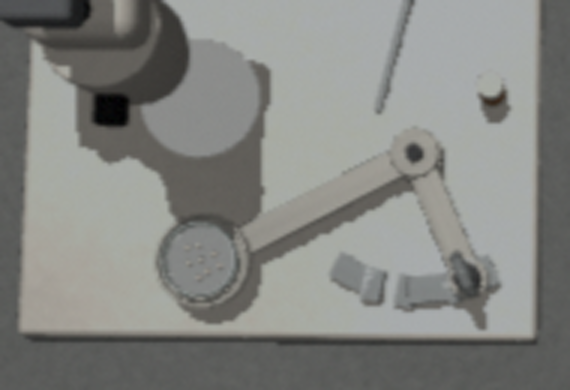

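Crop: clear dish in the carrier (bright speckles at crop 203,260), ring at (465,275), pivot at (414,153). Fixed rail spans crop x 395–455 and the slide 335–385, with the tweezers and vial well away. The plate corners put the pivot at ≈(0.594,0.008) with yaw ≈0, so the ring is at ≈(0.494,-0.037). Pinch yaw is +24°.

```bash
python3 -m handwheel '[{"delta_pos":[0.3,-0.98,0],"dr":[0,0,5]},{"delta_pos":[0.3,-0.98,0],"dr":[0,0,5]},{"delta_pos":[0.3,-0.98,0],"dr":[0,0,5]},{"delta_pos":[0.3,-0.98,0],"dr":[0,0,5]},{"delta_pos":[0.3,-0.98,0],"dr":[0,0,5]},{"delta_pos":[0.3,-0.98,0],"dr":[0,0,5]},{"delta_pos":[0.3,-0.98,0],"dr":[0,0,5]},{"delta_pos":[0.3,-0.98,0],"dr":[0,0,5]},{"delta_pos":[0.3,-0.98,0],"dr":[0,0,5]},{"delta_pos":[0.3,-0.98,0],"dr":[0,0,5]}]' -0.3
python3 -m handwheel '[{"delta_pos":[0.3,-0.98,-0.2],"dr":[0,0,0]},{"delta_pos":[0.3,-0.98,-0.2],"dr":[0,0,0]},{"delta_pos":[0.3,-0.98,-0.2],"dr":[0,0,0]},{"delta_pos":[0.3,-0.98,-0.2],"dr":[0,0,0]},{"delta_pos":[0.3,-0.98,-0.2],"dr":[0,0,0]},{"delta_pos":[0.3,-0.98,-0.2],"dr":[0,0,0]},{"delta_pos":[0.3,-0.98,-0.2],"dr":[0,0,0]},{"delta_pos":[0.3,-0.98,-0.2],"dr":[0,0,0]},{"delta_pos":[0.3,-0.98,-0.2],"dr":[0,0,0]},{"delta_pos":[0.3,-0.98,-0.2],"dr":[0,0,0]}]'
python3 -m handwheel '[{"delta_pos":[0.35,-0.95,0],"dr":[0,0,0]},{"delta_pos":[0.3,-0.9,0],"dr":[0,0,0]},{"delta_pos":[0,0,0],"dr":[0,0,0]},{"delta_pos":[0,0,0],"dr":[0,0,0]}]'
python3 - <<'E'
from h import *
K=calibration("wrist");im=grab_frame("wrist");cv2.imwrite("pics/w1.png",im[:,:,::-1])
print(K["fx"],K["cx"],K["cy"],np.round(K["extrinsics"],3).tolist())
Z=dict(ring=.1,pivot=.05,first_notch=.034,pin=.035)
for q in Z:
    for d in mark_of("wrist",q)[:2]: print(q,round(d["conf"],2),np.round(d["location"],1),np.round(atz("wrist",d["location"],Z[q],K),4))
E
```

```text
t: 2.4
eef_pos: [0.3825, 0.3132, 0.2458]
ee_rot: [-3.141, -0.001, 0.429]
force: [1.1, 1.1, 0.5]
width: 0.0569
gripper_force: 0.0
t: 3.4
eef_pos: [0.4726, 0.0192, 0.1857]
ee_rot: [3.142, -0.001, 0.425]
force: [0.6, 0.7, 0.4]
width: 0.0569
gripper_force: 0.0
t: 3.8
eef_pos: [0.4918, -0.0356, 0.1855]
ee_rot: [-3.142, 0.0, 0.423]
force: [0.4, 0.6, 0.1]
width: 0.0574
gripper_force: 0.0
325.19226210127806 286.65500651601224 208.74078346039093 [[0.411, -0.912, -0.001, -0.234], [-0.881, -0.397, 0.257, 0.402], [-0.235, -0.105, -0.966, 0.444], [0.0, 0.0, 0.0, 1.0]]
ring 0.88 [282.2 220.3] [ 0.4904 -0.032   0.1   ]
pivot 0.92 [284.7  72. ] [0.5945 0.0132 0.05  ]
first_notch 0.97 [285.1 196.1] [ 0.494  -0.0323  0.034 ]
```

View pics/w1.png

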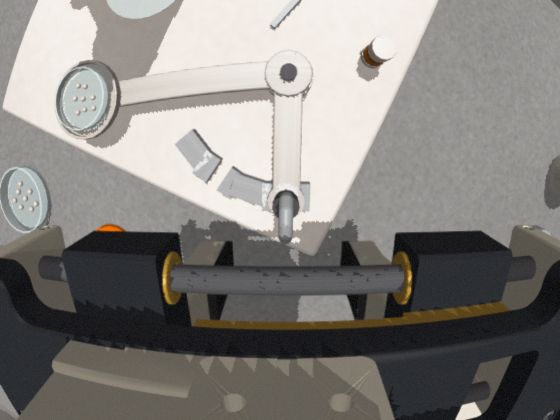

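The wrist view shows the ring edge-on at about (287,217), centred between the fingers. Pivot is (289,72), fixed rail (222–308,190) and slide (175–222,130–182). Correcting the network's column offset gives pivot ≈(0.5945,0.010) and ring ≈(0.494,-0.0347), so the TCP is 2 mm off radially. I'll descend.

```bash
python3 -m handwheel '[{"delta_pos":[0.07,0.03,-0.4],"dr":[0,0,0]},{"delta_pos":[0,0,-0.4],"dr":[0,0,0]},{"delta_pos":[0,0,-0.4],"dr":[0,0,0]},{"delta_pos":[0,0,-0.4],"dr":[0,0,0]},{"delta_pos":[0,0,-0.4],"dr":[0,0,0]},{"delta_pos":[0,0,-0.4],"dr":[0,0,0]},{"delta_pos":[0,0,-0.3],"dr":[0,0,0]},{"delta_pos":[0,0,-0.13],"dr":[0,0,0]},{"delta_pos":[0,0,0],"dr":[0,0,0]}]'
python3 - <<'E'
from h import *
K=calibration("wrist");im=grab_frame("wrist")
cv2.imwrite("pics/w2.png",cv2.resize(im[40:300,120:420],(780,676),interpolation=3)[:600,:,::-1])
a=cv2.imread("pics/w1.png")[110:220,150:320];cv2.imwrite("pics/w1c.png",cv2.resize(a,(765,495),interpolation=2))
np.save("Kw2.npy",K,allow_pickle=True)
E
```

```text
t: 4.95
eef_pos: [0.4936, -0.0343, 0.1001]
ee_rot: [-3.142, 0.001, 0.425]
force: [0.3, -0.1, 0.3]
width: 0.0571
gripper_force: 0.0
```

View pics/w2.png

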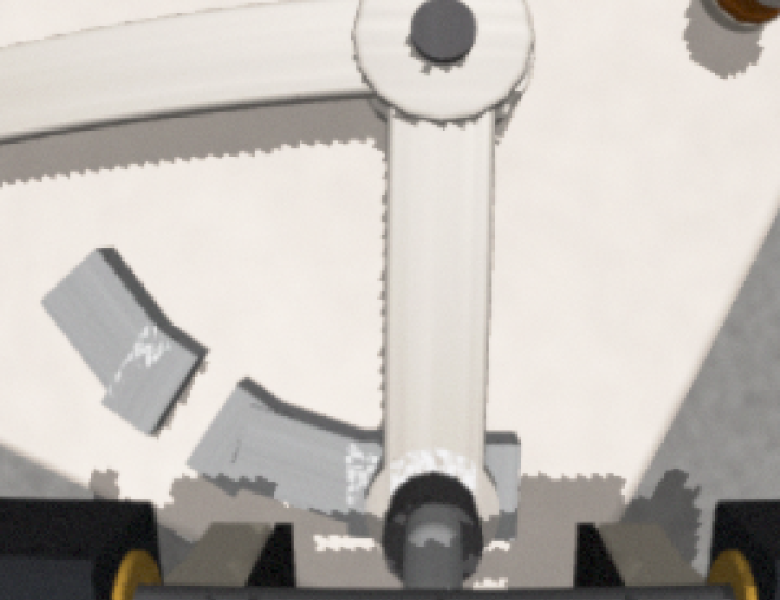

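View pics/w1c.png

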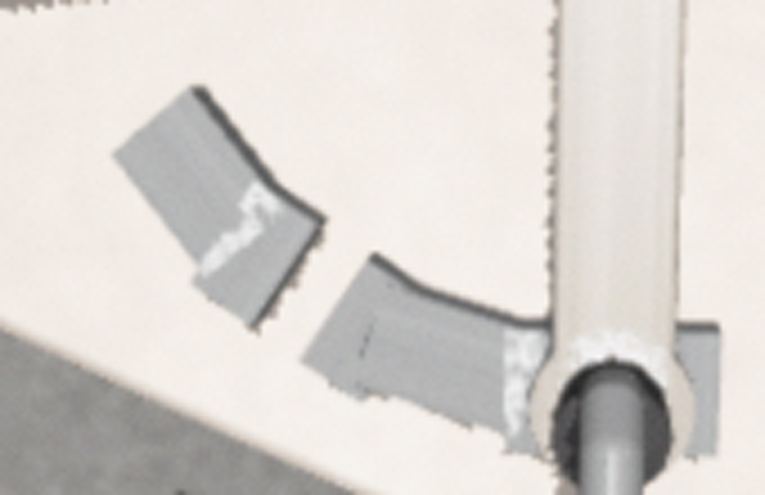

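In the close crops the pivot is at (443,28) in w2. The fixed rail ends at a fine step line near (235,445). The gap between the two rail pieces, edge midpoints (217,421) and (181,391), is the next notch. I'll compute its angle.

```bash
python3 - <<'E'
from h import *
K=np.load("Kw2.npy",allow_pickle=True).item()
f=lambda u,v,z:atz("wrist",(120+u/2.6,40+v/2.6),z,K)
p=f(443,28,.053);print("pivot",p)
for P in [p,np.array([.5945,.010,.05]),np.array([.5943,.0105,.05])]:
  for n,u,v in [("step",235,447),("R",217,421),("L",181,391),("Rin",245,378),("Rout",190,465),("Lin",207,350),("Lout",155,433)]:
    d=f(u,v,.0325)-P;print(n,round(np.hypot(*d[:2]),4),"angle",round(np.radians(204)-np.arctan2(d[1],d[0])%(2*np.pi),3),end="; ")
  print()
E
python3 -m handwheel '[{"delta_pos":[0,0,0],"dr":[0,0,0]},{"delta_pos":[0,0,0],"dr":[0,0,0]},{"delta_pos":[0,0,0],"dr":[0,0,0]},{"delta_pos":[0,0,0],"dr":[0,0,0]},{"delta_pos":[0,0,0],"dr":[0,0,0]},{"delta_pos":[0,0,0],"dr":[0,0,0]}]' 1 30
```

```text
pivot [0.59638082 0.01055466 0.053     ]
step 0.1141 angle 0.484; R 0.1103 angle 0.549; L 0.109 angle 0.661; Rin 0.0965 angle 0.539; Rout 0.1248 angle 0.555; Lin 0.0959 angle 0.666; Lout 0.1229 angle 0.656; 
step 0.1123 angle 0.49; R 0.1085 angle 0.557; L 0.1073 angle 0.67; Rin 0.0947 angle 0.548; Rout 0.123 angle 0.562; Lin 0.0943 angle 0.677; Lout 0.1212 angle 0.664; 
step 0.112 angle 0.486; R 0.1082 angle 0.552; L 0.107 angle 0.666; Rin 0.0944 angle 0.543; Rout 0.1227 angle 0.558; Lin 0.0939 angle 0.672; Lout 0.1209 angle 0.661; 
t: 5.6
eef_pos: [0.4939, -0.0342, 0.1007]
ee_rot: [3.142, -0.0, 0.425]
force: [0.6, -0.4, 0.6]
width: 0.0143
gripper_force: 0.0
```

Gap width is 12.3 mm at radius 0.109 m, as specified, so the next notch is centred at about 0.60 rad. I'll finish closing, then lift about 8 mm.

```bash
python3 -m handwheel '[{"delta_pos":[0,0,0],"dr":[0,0,0]},{"delta_pos":[0,0,0],"dr":[0,0,0]},{"delta_pos":[0,0,0],"dr":[0,0,0]}]' 
python3 -m handwheel '[{"delta_pos":[0,0,0.05],"dr":[0,0,0]},{"delta_pos":[0,0,0.05],"dr":[0,0,0]},{"delta_pos":[0,0,0.05],"dr":[0,0,0]},{"delta_pos":[0,0,0.05],"dr":[0,0,0]},{"delta_pos":[0,0,0.05],"dr":[0,0,0]},{"delta_pos":[0,0,0.03],"dr":[0,0,0]},{"delta_pos":[0,0,0],"dr":[0,0,0]}]'
```

```text
t: 5.9
eef_pos: [0.4939, -0.0343, 0.1007]
ee_rot: [3.141, 0.0, 0.425]
force: [0.0, -1.9, 1.7]
width: 0.0094
gripper_force: 30.0
t: 6.6
eef_pos: [0.4938, -0.0342, 0.109]
ee_rot: [-3.141, 0.0, 0.425]
force: [4.2, -0.9, -9.9]
width: 0.0091
gripper_force: 30.0
```

```bash
python3 -m handwheel '[{"delta_pos":[-0.035,0.086,0],"dr":[0,0,-1.43]},{"delta_pos":[-0.034,0.086,0],"dr":[0,0,-1.43]},{"delta_pos":[-0.032,0.087,0],"dr":[0,0,-1.43]},{"delta_pos":[-0.031,0.088,0],"dr":[0,0,-1.43]}]'
python3 -m handwheel '[{"delta_pos":[-0.036,0.119,0],"dr":[0,0,-1.91]},{"delta_pos":[-0.032,0.12,0],"dr":[0,0,-1.91]},{"delta_pos":[-0.029,0.12,0],"dr":[0,0,-1.91]},{"delta_pos":[-0.024,0.122,0],"dr":[0,0,-1.91]},{"delta_pos":[-0.02,0.122,0],"dr":[0,0,-1.91]},{"delta_pos":[-0.016,0.123,0],"dr":[0,0,-1.91]},{"delta_pos":[0,0,0],"dr":[0,0,0]}]'
```

```text
t: 7.0
eef_pos: [0.4899, -0.0237, 0.109]
ee_rot: [3.142, 0.0, 0.324]
force: [4.5, -0.6, -9.2]
width: 0.0094
gripper_force: 30.0
t: 7.7
eef_pos: [0.4853, -0.0018, 0.1091]
ee_rot: [3.142, -0.0, 0.125]
force: [4.4, -2.1, -10.2]
width: 0.0093
gripper_force: 30.0
```

```bash
python3 -m handwheel '[{"delta_pos":[-0.012,0.123,0],"dr":[0,0,-1.91]},{"delta_pos":[-0.008,0.123,0],"dr":[0,0,-1.91]},{"delta_pos":[-0.003,0.124,0],"dr":[0,0,-1.91]},{"delta_pos":[0,0,-0.03],"dr":[0,0,0]},{"delta_pos":[0,0,-0.03],"dr":[0,0,0]},{"delta_pos":[0,0,0],"dr":[0,0,0]}]'
python3 -m handwheel '[{"delta_pos":[0,0,0],"dr":[0,0,0]},{"delta_pos":[0,0,-0.04],"dr":[0,0,0]},{"delta_pos":[0,0,-0.04],"dr":[0,0,0]},{"delta_pos":[0,0,0],"dr":[0,0,0]}]' 0.68
```

```text
t: 8.3
eef_pos: [0.4847, 0.0089, 0.1072]
ee_rot: [3.141, -0.0, 0.027]
force: [5.0, -1.5, -9.3]
width: 0.0097
gripper_force: 30.0
t: 8.7
eef_pos: [0.4844, 0.0091, 0.105]
ee_rot: [3.142, 0.0, 0.025]
force: [-0.2, 0.4, -0.2]
width: 0.0139
gripper_force: 0.0
```

```bash
python3 -m handwheel '[{"delta_pos":[0,0.074,0],"dr":[0,0,-1.15]},{"delta_pos":[0.001,0.074,0],"dr":[0,0,-1.15]},{"delta_pos":[0.003,0.074,0],"dr":[0,0,-1.15]},{"delta_pos":[0.004,0.074,0],"dr":[0,0,-1.15]},{"delta_pos":[0.005,0.074,0],"dr":[0,0,-1.15]},{"delta_pos":[0.006,0.065,0],"dr":[0,0,-1]},{"delta_pos":[0.007,0.065,0],"dr":[0,0,-1]},{"delta_pos":[0.008,0.064,0],"dr":[0,0,-1]},{"delta_pos":[0.009,0.064,0],"dr":[0,0,-1]},{"delta_pos":[0,0,0],"dr":[0,0,0]}]'
python3 - <<'E'
from h import *
K=calibration("wrist");im=grab_frame("wrist")
cv2.imwrite("pics/w3.png",cv2.resize(im[40:270,150:420],(702,598),interpolation=3)[:,:,::-1])
np.save("Kw3.npy",K,allow_pickle=True)
E
```

```text
t: 9.7
eef_pos: [0.4856, 0.0281, 0.1047]
ee_rot: [3.142, 0.0, -0.146]
force: [-0.5, -3.4, -1.0]
width: 0.0142
gripper_force: 1.4
```

View pics/w3.png

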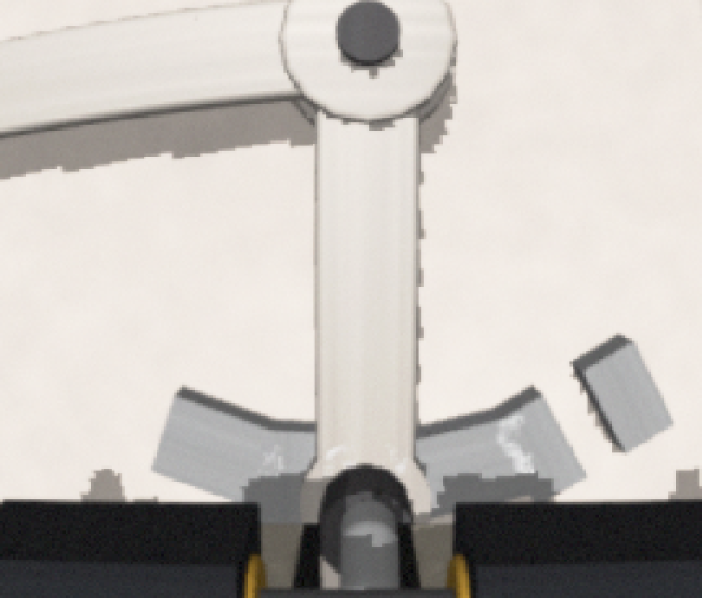

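w3 shows the arm leg vertical at column 367, over the gap, with the slide's far piece to its left (150–300,390–510). The first notch's gap is exposed at right, about (575,410). The push is about 3 N from friction. I'll feel forward in 2 mm steps.

```bash
python3 -m handwheel '[{"delta_pos":[0.005,0.033,0],"dr":[0,0,-0.52]},{"delta_pos":[0.005,0.033,0],"dr":[0,0,-0.52]},{"delta_pos":[0,0,0],"dr":[0,0,0]}]'
```

```text
t: 10.05
eef_pos: [0.486, 0.0301, 0.1048]
ee_rot: [-3.142, 0.0, -0.164]
force: [0.4, -2.6, -2.9]
width: 0.014
gripper_force: 1.3
```

```bash
python3 -m handwheel '[{"delta_pos":[0.006,0.033,0],"dr":[0,0,-0.52]},{"delta_pos":[0.006,0.033,0],"dr":[0,0,-0.52]},{"delta_pos":[0,0,0],"dr":[0,0,0]}]'
```

```text
t: 10.35
eef_pos: [0.4868, 0.0324, 0.105]
ee_rot: [-3.141, -0.001, -0.182]
force: [0.2, 0.2, 0.8]
width: 0.0135
gripper_force: 0.0
```

```bash
python3 -m handwheel '[{"delta_pos":[0.006,0.033,0],"dr":[0,0,-0.52]},{"delta_pos":[0,0,0],"dr":[0,0,0]}]'
```

```text
t: 10.55
eef_pos: [0.4872, 0.0335, 0.1052]
ee_rot: [-3.141, -0.001, -0.191]
force: [-0.1, -0.5, 0.2]
width: 0.014
gripper_force: 0.0
```

```bash
python3 -m handwheel '[{"delta_pos":[0.006,0.033,0],"dr":[0,0,-0.52]},{"delta_pos":[0,0,0],"dr":[0,0,0]}]'
```

```text
t: 10.75
eef_pos: [0.4871, 0.0342, 0.105]
ee_rot: [-3.141, -0.001, -0.2]
force: [-0.2, 0.3, 0.9]
width: 0.0143
gripper_force: 0.0
```

```bash
python3 -m handwheel '[{"delta_pos":[0.007,0.03,0],"dr":[0,0,-0.52]},{"delta_pos":[0,0,0],"dr":[0,0,0]}]'
python3 - <<'E'
from h import *
K=calibration("wrist");im=grab_frame("wrist")
print([(d["location"],d["conf"]) for d in mark_of("wrist","pivot")[:1]])
a=im[40:270,200:420]
s=grab_frame("side")[150:260,190:330]
cv2.imwrite("pics/w4.png",np.hstack([cv2.resize(a,(440,460)),cv2.resize(s,(340,460),interpolation=2)])[:,:,::-1])
E
```

```text
t: 10.95
eef_pos: [0.4871, 0.0349, 0.1049]
ee_rot: [-3.141, -0.0, -0.209]
force: [-0.5, 0.7, -0.2]
width: 0.0142
gripper_force: 0.0
[([289.8, 52.9], 0.56)]
```

View pics/w4.png

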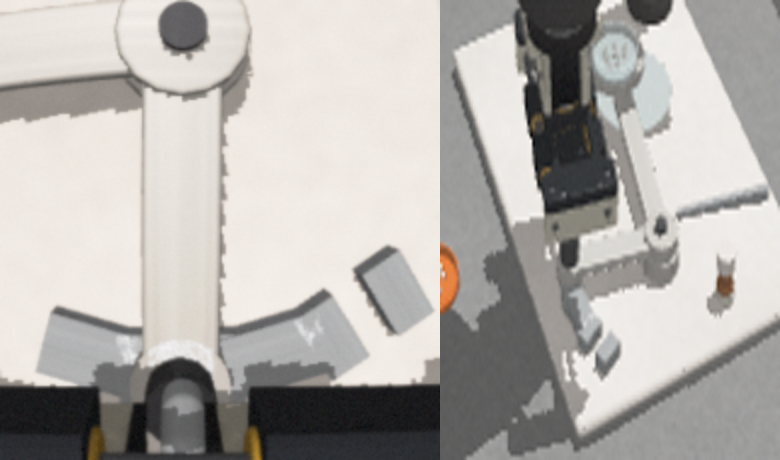

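w4 shows the leg still vertical between the fingers, the dish in its carrier, and the bystanders untouched. Ring height is not readable here, so I'll keep feeling.

```bash
python3 -m handwheel '[{"delta_pos":[0.007,0.03,0],"dr":[0,0,-0.52]},{"delta_pos":[0,0,0],"dr":[0,0,0]}]'
```

```text
t: 11.3
eef_pos: [0.4872, 0.0357, 0.1048]
ee_rot: [3.141, 0.0, -0.218]
force: [0.2, -0.9, 0.1]
width: 0.014
gripper_force: 0.2
```

```bash
python3 -m handwheel '[{"delta_pos":[0.007,0.03,0],"dr":[0,0,-0.52]},{"delta_pos":[0,0,0],"dr":[0,0,0]}]'
```

```text
t: 11.5
eef_pos: [0.4873, 0.0361, 0.1048]
ee_rot: [3.141, 0.0, -0.227]
force: [1.2, -4.5, 1.0]
width: 0.0139
gripper_force: 2.2
```

```bash
python3 -m handwheel '[{"delta_pos":[0.003,0.018,0],"dr":[0,0,-0.3]},{"delta_pos":[0,0,0],"dr":[0,0,0]}]'
```

```text
t: 11.7
eef_pos: [0.4873, 0.0363, 0.1048]
ee_rot: [3.14, 0.0, -0.232]
force: [1.0, -6.8, 0.2]
width: 0.0139
gripper_force: 3.3
```

The force builds while the TCP stalls, so the pin is against the notch's far wall. To prove the lock I'll feel for the near wall: 4 mm finger slack plus about 3 mm play.

```bash
python3 -m handwheel '[{"delta_pos":[-0.014,-0.06,0],"dr":[0,0,1]},{"delta_pos":[-0.014,-0.06,0],"dr":[0,0,1]},{"delta_pos":[-0.012,-0.045,0],"dr":[0,0,0.8]},{"delta_pos":[0,0,0],"dr":[0,0,0]}]'; python3 -m handwheel '[{"delta_pos":[-0.007,-0.03,0],"dr":[0,0,0.5]},{"delta_pos":[0,0,0],"dr":[0,0,0]}]'
```

```text
t: 12.1
eef_pos: [0.4863, 0.0322, 0.1049]
ee_rot: [-3.141, -0.0, -0.183]
force: [0.5, 0.3, -0.4]
width: 0.0143
gripper_force: 0.0
t: 12.3
eef_pos: [0.4862, 0.0314, 0.1049]
ee_rot: [-3.141, -0.0, -0.174]
force: [-0.0, 0.5, -0.0]
width: 0.0137
gripper_force: 0.0
```

```bash
python3 -m handwheel '[{"delta_pos":[-0.007,-0.03,0],"dr":[0,0,0.5]},{"delta_pos":[0,0,0],"dr":[0,0,0]}]'
```

```text
t: 12.5
eef_pos: [0.4859, 0.0303, 0.1048]
ee_rot: [3.142, 0.0, -0.165]
force: [-0.2, 0.5, -0.1]
width: 0.0141
gripper_force: 0.0
```

```bash
python3 -m handwheel '[{"delta_pos":[-0.007,-0.03,0],"dr":[0,0,0.5]},{"delta_pos":[0,0,0],"dr":[0,0,0]}]'
```

```text
t: 12.7
eef_pos: [0.4857, 0.0294, 0.1049]
ee_rot: [3.142, 0.0, -0.157]
force: [0.1, -0.9, 0.0]
width: 0.0137
gripper_force: 0.0
```

```bash
python3 -m handwheel '[{"delta_pos":[-0.007,-0.03,0],"dr":[0,0,0.5]},{"delta_pos":[0,0,0],"dr":[0,0,0]}]'
```

```text
t: 12.9
eef_pos: [0.4856, 0.0287, 0.1049]
ee_rot: [-3.141, -0.0, -0.148]
force: [-0.6, 1.4, -0.2]
width: 0.0139
gripper_force: 0.7
```

```bash
python3 -m handwheel '[{"delta_pos":[-0.007,-0.03,0],"dr":[0,0,0.5]},{"delta_pos":[0,0,0],"dr":[0,0,0]}]'
```

```text
t: 13.1
eef_pos: [0.4856, 0.0283, 0.1049]
ee_rot: [-3.14, -0.001, -0.139]
force: [0.3, 5.8, -1.4]
width: 0.0141
gripper_force: 2.4
```

Resistance on both sides is 7 mm apart, which is the 4 mm slack plus 3 mm play: the pin is in the notch. I'll centre, open and retreat straight up.

```bash
python3 -m handwheel '[{"delta_pos":[0.015,0.07,0],"dr":[0,0,1]},{"delta_pos":[0.015,0.065,0],"dr":[0,0,-2]},{"delta_pos":[0,0,0],"dr":[0,0,0]},{"delta_pos":[0,0,0],"dr":[0,0,0]},{"delta_pos":[0,0,0],"dr":[0,0,0]},{"delta_pos":[0,0,0],"dr":[0,0,0]}]' 0
python3 -m handwheel '[{"delta_pos":[0,0,0.3],"dr":[0,0,0]},{"delta_pos":[0,0,0.4],"dr":[0,0,0]},{"delta_pos":[0,0,0.4],"dr":[0,0,0]},{"delta_pos":[0,0,0.5],"dr":[0,0,0]},{"delta_pos":[0,0,0.5],"dr":[0,0,0]},{"delta_pos":[0,0,0.5],"dr":[0,0,0]},{"delta_pos":[0,0,0.4],"dr":[0,0,0]},{"delta_pos":[0,0,0],"dr":[0,0,0]},{"delta_pos":[0,0,0],"dr":[0,0,0]}]'
python3 - <<'E'
from h import *
K=calibration("wrist");im=grab_frame("wrist")
s=grab_frame("side")[140:250,190:330]
cv2.imwrite("pics/w5.png",np.hstack([cv2.resize(im[:300,60:440],(440,347)),cv2.resize(s,(340,347),interpolation=2)])[:,:,::-1])
for c in("wrist","side"):
  for q,z in dict(ring=.1,pivot=.05,carrier=.053,dish=.053).items():
    for d in mark_of(c,q)[:1]: print(c,q,round(d["conf"],2),np.round(d["location"],1),np.round(atz(c,d["location"],z,K if c=="wrist" else None),4))
E
```

```text
t: 13.7
eef_pos: [0.4861, 0.0316, 0.1048]
ee_rot: [3.141, 0.0, -0.157]
force: [0.0, -0.3, -0.1]
width: 0.0438
gripper_force: 0.0
t: 14.6
eef_pos: [0.486, 0.0318, 0.1949]
ee_rot: [-3.141, -0.0, -0.157]
force: [-0.5, 0.3, 0.1]
width: 0.0439
gripper_force: 0.0
wrist ring 0.66 [289.3 220.3] [0.4829 0.0309 0.1   ]
wrist pivot 0.75 [289.6  74.6] [0.597  0.0124 0.05  ]
wrist dish 0.73 [228.3 312.7] [0.3794 0.1104 0.053 ]
side ring 0.42 [243.9 201.5] [0.487 0.017 0.1  ]
side pivot 0.73 [281.3 205. ] [0.5974 0.0068 0.05  ]
side carrier 0.58 [261.9 162.9] [0.6261 0.1995 0.053 ]
side dish 0.69 [175.6 184.6] [0.352  0.2174 0.053 ]
```

View pics/w5.png

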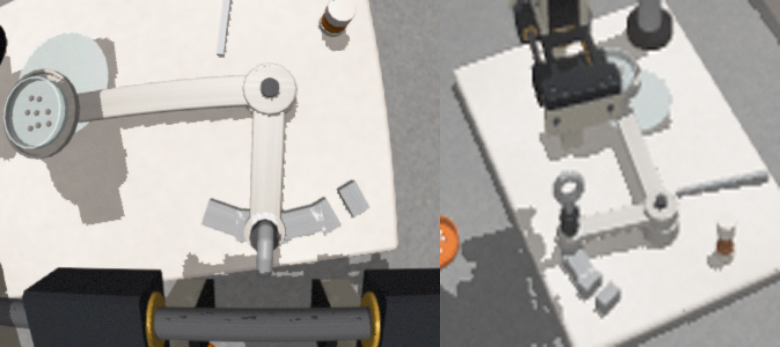

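w5 shows the ring free at left (265,245) and right (568,187), standing over the notch gap. The dish lies in the carrier at (38,112), and the tweezers and vial are in place. The robot is touching nothing, so I'll hand in.

```bash
python3 -c "
from station import *
print(job_done())"
```

```text
the job is handed in; nothing more can be done
None
```

I swung the arm clockwise to the next notch, at about 0.60 rad, let the pin drop in, and handed the job in. I confirmed the lock by feel, meeting resistance on both sides at under 8 N. I couldn't measure from the pictures that the pin sits fully home. The dish is still in its carrier, and the tweezers and vial look untouched.

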